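Dock a blood-tube rack and lock it in

TASK

Take the loose tube rack to the reader dock and slide it in under the reader head, fully home against the back stop, swinging the dock's latch out of the way first if it is across the mouth; then turn the latch fully shut across the mouth behind the rack, so the rack is locked in. Keep the rack upright all the way, and do not shift or knock over the bottles, the jar and the card tray around it.

Things in the scene. Friction and masses are not known exactly. Their poses are not given: they have to be found in the camera images.
- rack: Loose white plastic tube rack, 0.25-0.45 kg, standing on the bench: 140 long (its x), 64 wide (its y), body 50 high with flat closed end walls. 8 purple-capped tubes are fixed in it at x +-31 and +-53, y +-17, cap tops 74 above the underside. The same both ways round; either end may go in first. Origin: centre of the underside; z up.
- rack_grip (a point): Top centre of the rack's upright flat handle, 110 above the rack's underside. The handle stands in the rack's middle, 34 long (rack x), 12 thick (rack y): pinch it across its thickness, fingertips above the caps (74).
- dock: Reader dock fixed to the bench; place and yaw vary. Origin: centre of the mouth at bench level; x points into the dock (the way to push), y left of that, z up. Base plate 6 thick, x -85 to 155, y +-48; the rack slides on it between rails 68 apart (inside), x 20 to 150, tops at z 31. Lead-ins flare from x 20 to 98 apart at x -12, same height. Back stop face at x 142.
- dock_home (a point): Where the rack's origin is when it is fully home against the back stop: on the dock's centre line, 72 in from the mouth, on top of the base plate (z 6). The rack's rear end is then 2 inside the mouth line, nearly level with it.
- reader_head (a point): Centre of the underside of the reader head, a cream box over the channel: 50 along dock x (75 to 125), 116 across, z 124 to 166, on posts at dock x 100, y +-50 (16 x 10 thick). The rack with its handle passes beneath with 8 to spare, a hand holding the handle does not: push the last part from the rack's rear end.
- latch (a joint): Angle of the latch, a steel bar turning level about an upright pivot. 0 (stop) = shut: along dock +y, across the mouth. Grows anticlockwise from above as it opens: 1.57 points along dock -x, 1.9 (stop) fully open. Starts anywhere from shut to open; stays where left. Bar 12 wide, z 34 to 46, 98 long from the pivot. The rack passes only beyond about 1.5.
- latch_pivot (a point): Top of the latch's pivot: at dock x -10, y -60, z 48, beside the mouth.
- latch_peg (a point): Top centre of the black round upright peg on the latch bar by which it is turned: 14 in diameter, z 46 to 96 above the bench, 90 from the pivot. Push it sideways or pinch it.
- stain_bottle: Bystander: amber bottle 58 in diameter, 115 high, loose. Origin: centre of its underside.
- slide_jar: Bystander: glass jar 64 in diameter, 80 high, loose. Origin: centre of its underside.
- wash_bottle: Bystander: white bottle 54 in diameter, 100 high, loose. Origin: centre of its underside.
- card_tray: Bystander: cream open tray 90 (x) x 120 (y) x 45 high with test cards, loose. Origin: centre of its underside.
There are look-alikes about, which are no part of the job. What is shaped like the rack but turquoise or yellow is not meant.

How it is judged:
By the outcome, as a careful person would: the job done as asked, in the order asked, and still so for the second after the job is handed in, with the robot touching nothing.
It also fails if it takes over 72 s, if anything falls off the work surface, if the arm or the gripper's body presses on something with over 40 N, if the wrist force passes 120 N, or if a joint passes its speed limit or range.

ROBOT

A 7-joint arm with a two-finger parallel gripper is mounted at the origin on the work surface. World frame = base frame: x ahead of the robot, y to its left, z up, the work surface at z = 0. Lengths are in m, angles in rad, forces in N, time in s.
With the tool pointing down it reaches from about 0.35 to 0.9 m from the base axis. Payload 7.2 kg.
Tool frame: the origin (TCP) lies midway between the tips of the shut fingers; the grasp point (between the pads) lies 19 mm behind it; z points along the fingers, y is the line along which they close (so a half turn about z gives the same grasp; the last joint's range is limited). The gripper opens to 85 mm and grips with 20 to 120 N. Pads are 22 mm wide; open, the fingers measure 114 mm over their backs; the gripper's body (76 mm by 85 mm) begins 54 mm behind the grasp point. The pads swing forward as they close: fully open they stand 13 mm farther back than shut.
Start: joints at [1.137, 0.411, -0.013, 1.596, 0.006, 1.134, -0.082], TCP at [0.224, -0.584, 0.231] pointing down, gripper open.
Joint ranges: [-2.95, 2.95], [-0.29, 1.99], [-1.47, 1.44], [0.14, 2.54], [-1.03, 4.17], [0.13, 1.85], [-2.86, 2.86]. Speed limits (rad/s): [2.39, 2.39, 3.01, 3.01, 3.14, 3.14, 3.14].

INTERFACE

Orientations are given as a unit quaternion [x, y, z, w].
In Python, from station import ctrl gives the robot as it stands.
- The arm moves only by the tool arm_command, never from a script. Its argument "targets" is a list of rows, each an object of numbers: "wx", "wy", "wz": the turn, a rotation vector about the tool's x, y, z in degrees; "tx", "ty", "tz": the shift along the tool's x, y, z in m; "jaw": the opening, from 0 (shut) to 1 (fully open). A call has 1 to 10 rows; each row is the pose to reach, as a shift and turn from the pose commanded when the call began, along the tool's axes at that moment; what a row does not reach only later rows make up. A row lasts 1/8 s, in which the tool goes at most 62.5 mm and 10.7 degrees, less where a joint would pass 70% of its speed; a pose out of reach is approached as far as the arm can. A call with a gripper value outside its range is refused whole. The fingers move at their own pace and stop on an object; the grip force is fixed at half the most. Time passes only in rows, so rows that repeat a pose let the fingers close. It gives the time, the measured TCP pose, the force, the opening and the grip force at its end, in the units of the state.
- ctrl.sense(): the state, without advancing time (a new reading comes with each control period).
- ctrl.capture(name): name is "side" or "top"; returns a dict with "frame" (480x640x3 uint8, red, green, blue), "range_z" (480x640 float32, m along the optical axis (not along the pixel's ray), 0 where there is no reading), "mtx" (3x3 intrinsics, pixels), "T" (4x4, takes a point from camera to world coordinates). Camera axes: x right, y down, z forward; pixel columns grow to the right and rows downward; lengths in m; the calibration is good to about 2 mm. A picture is of the moment at which its call begins.
- ctrl.job_done(): hands the job in; it is judged then, once.
Trained networks look in the newest picture that a camera, given by its name, has taken for a name from the list of things; names that differ only in an ending like _2 or _b are one class to them, and where a whole thing is asked for, a point or a joint stands for the part that bears it (a point fixed in the world has none). Each returns a list of dicts, best first, with "confidence" (0 to 1); they miss things now and then, are a little off and sometimes report something else, mostly with a low value. They report only what shows in the picture. A call takes as long as a camera call. They do not tell look-alikes from the thing itself.
- ctrl.masks_of(target, camera): "mask" (480x640 bool, what is visible of it) and "extent" ([left, top, width, height] in pixels, round what is visible of it).
- ctrl.landmark_of(target, camera): "centre" ([column, row] in pixels: a listed point, or the origin of a listed thing).
The state is a dict: "t": time; "qpos": joint angles; "dq": joint speeds; "joint_torque": joint torques, N m; "position": TCP position; "ee_rot": TCP orientation; "force": force on the tool from outside, world axes, zero at the start; "moment": the same for the moment, N m; "opening": finger opening in m; "grasp_force": force on a finger pad.
Only numpy, scipy, OpenCV 4.12 (cv2) and the standard library are available. Lean on these libraries where they do the work, as an engineer would, in place of code of your own. Each camera call takes 0.05 s, during which the arm holds its last target. There are 200 camera calls.

## Working session

There is one attempt and no reset: what is moved stays moved. The work goes in short steps, Python scripts to look and compute and a tool call to move; the robot and the scene stay as the last step left them, time stands still between calls to the robot, and variables do not carry over. Pictures are saved under pics/ and viewed, at most 10 in all, crops included, and the job is handed in when it is done.

Besides the shell and the picture viewer there is one more tool, called after "Emit:" as name([rows], argument=value, ...), one row to a line, values as JSON. arm_command: Moves the arm, as the interface text tells. Its arguments: {"type":"object","properties":{"targets":{"type":"array"}},"required":["targets"]}

```bash
mkdir -p pics; cat > h.py <<'E'
import numpy as np, cv2
from scipy.spatial.transform import Rotation as R
from station import ctrl
def cap(n):
    c=ctrl.capture(n); return c
def pts(c):
    z=c["range_z"]; v,u=np.mgrid[:480,:640]; K=c["mtx"]
    P=np.stack([(u-K[0,2])/K[0,0]*z,(v-K[1,2])/K[1,1]*z,z],-1)
    W=P@c["T"][:3,:3].T+c["T"][:3,3]; W[z<=0]=np.nan; return W
def proj(c,p):
    q=np.linalg.inv(c["T"])@np.r_[p,1]; q=c["mtx"]@q[:3]; return q[:2]/q[2]
E
python3 - <<'E'
from h import *
for n in("top","side"):
    c=cap(n); cv2.imwrite(f"pics/{n}0.png",c["frame"][...,::-1]); np.savez(f"{n}0.npz",**c)
    W=pts(c)
    for t in ["rack","rack_grip","dock","dock_home","reader_head","latch","latch_pivot","latch_peg","stain_bottle","slide_jar","wash_bottle","card_tray"]:
        for d in ctrl.landmark_of(t,n)[:3]:
            u,v=d["centre"]; iu,iv=int(np.clip(u,0,639)),int(np.clip(v,0,479))
            print(n,t,round(d["confidence"],2),np.round([u,v]),np.round(W[iv,iu],3))
s=ctrl.sense();print(s)
E
```

```text
top rack 0.84 [372. 371.] [ 0.215 -0.365  0.052]
top rack 0.82 [336. 229.] [ 0.554 -0.291  0.048]
top rack 0.81 [189. 316.] [0.347 0.063 0.051]
top rack_grip 0.97 [339. 219.] [ 0.566 -0.293  0.113]
top rack_grip 0.95 [482. 243.] [ 0.504 -0.625  0.114]
top rack_grip 0.79 [180. 311.] [0.359 0.073 0.11 ]
top dock 0.59 [200. 231.] [0.562 0.051 0.006]
top dock_home 0.66 [167. 233.] [0.555 0.131 0.007]
top dock_home 0.17 [199. 232.] [0.559 0.051 0.008]
top reader_head 0.84 [144. 224.] [0.551 0.145 0.167]Traceback (most recent call last):
  File "<stdin>", line 6, in <module>
ValueError: it knows: card_tray, dock, dock_home, latch_peg, latch_pivot, rack, rack_grip, reader_head, slide_jar, stain_bottle, wash_bottle
```

```bash
python3 - <<'E'
from h import *
for n in("top","side"):
    c=cap(n); cv2.imwrite(f"pics/{n}0.png",c["frame"][...,::-1]); np.savez(f"{n}0.npz",**c)
    W=pts(c)
    for t in ["rack","rack_grip","dock","dock_home","reader_head","latch_pivot","latch_peg","stain_bottle","slide_jar","wash_bottle","card_tray"]:
        for d in ctrl.landmark_of(t,n)[:4]:
            u,v=d["centre"]; iu,iv=int(np.clip(u,0,639)),int(np.clip(v,0,479))
            print(n,t,round(d["confidence"],2),np.round([u,v]),np.round(W[iv,iu],3))
s=ctrl.sense();print(s)
E
```

```text
top rack 0.83 [370. 375.] [ 0.206 -0.36   0.047]
top rack 0.65 [466. 249.] [ 0.497 -0.602  0.055]
top rack 0.61 [188. 320.] [0.34  0.063 0.061]
top rack 0.57 [252. 122.] [ 0.823 -0.087  0.061]
top rack_grip 0.94 [177. 313.] [0.355 0.08  0.11 ]
top rack_grip 0.94 [482. 242.] [ 0.507 -0.625  0.113]
top rack_grip 0.94 [381. 377.] [ 0.203 -0.379  0.111]
top rack_grip 0.69 [245. 107.] [ 0.87  -0.066  0.048]
top dock 0.65 [199. 231.] [0.559 0.051 0.008]
top dock_home 0.88 [171. 231.] [0.563 0.121 0.006]
top dock_home 0.3 [336. 228.] [ 0.553 -0.288  0.054]
top reader_head 0.79 [143. 226.] [0.546 0.144 0.168]
top latch_peg 0.59 [220. 232.] [ 0.54  -0.016  0.097]
top stain_bottle 0.93 [296. 179.] [ 0.674 -0.195  0.073]
top slide_jar 0.82 [251. 303.] [ 0.376 -0.087  0.079]
top wash_bottle 0.75 [358. 182.] [ 0.661 -0.345  0.076]
top card_tray 0.6 [317. 325.] [ 0.322 -0.238  0.009]
top card_tray 0.17 [338. 228.] [ 0.553 -0.295  0.056]
side rack 0.87 [395. 391.] [0.348 0.107 0.05 ]
side rack 0.77 [303. 260.] [ 0.552 -0.243  0.048]
side rack 0.61 [446. 240.] [ 0.211 -0.315  0.065]
side rack 0.58 [
[... 893 characters left out ...]
3]
{'t': 1.5, 'qpos': array([ 1.13676734,  0.41112097, -0.01269409,  1.59620359,  0.0056074 ,
        1.13432653, -0.08216444]), 'dq': array([-0.00047699, -0.00231829, -0.00057887, -0.00117989, -0.00200967,
        0.00080464,  0.00136436]), 'joint_torque': array([ 8.97844202e-04, -6.00402260e+01,  6.81419559e-01, -2.99733728e+01,
        1.39198755e-02,  2.08546357e-03, -4.26581266e-06]), 'position': array([ 0.22355717, -0.58364027,  0.23128297]), 'ee_rot': array([ 9.83313859e-01,  1.81917166e-01, -7.21442325e-06, -9.91736377e-06]), 'force': array([0.1685241 , 0.4176302 , 0.51477696]), 'moment': array([0.06050846, 0.03033605, 0.01461825]), 'grasp_force': 0.0, 'opening': 0.08510018941152886}
```

View pics/top0.png

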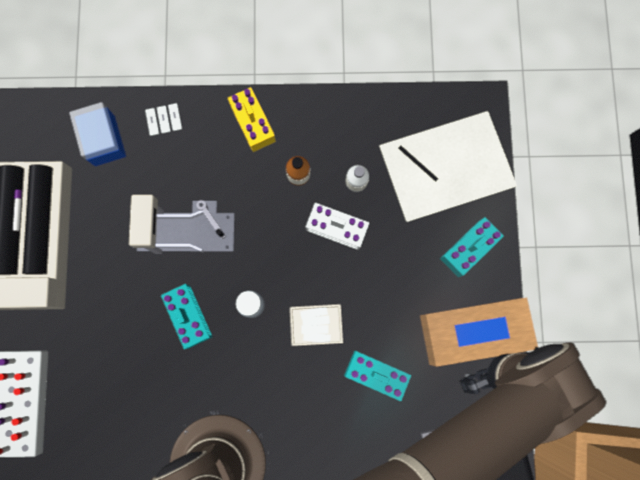

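View pics/side0.png

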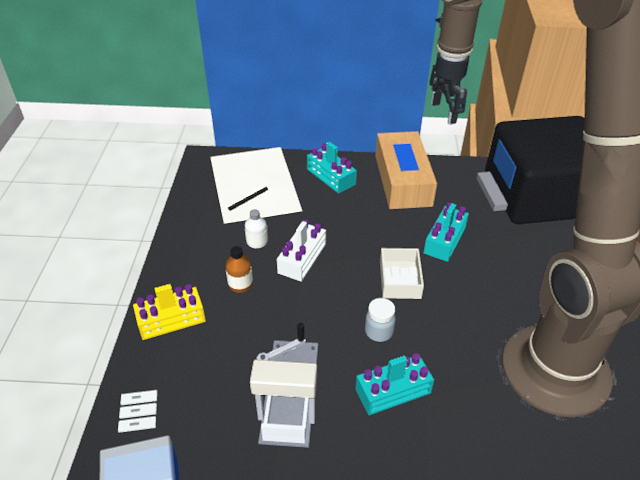

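Top view: the white rack is at (337,226). Look-alikes are turquoise at (186,316), (378,376) and (472,246), and yellow at (251,119). By description I choose (337,226). The dock is at about (195,230) and its mouth faces right. The latch is partly across it, with the peg at (220,232) and the pivot at (203,204). Next I measure these and check a crop.

```bash
cat > meas.py <<'E'
from h import *
def rect(p):
    (c,s,a)=cv2.minAreaRect((p[:,:2]*1000).astype(np.float32)); 
    if s[0]<s[1]: s=s[::-1]; a+=90
    return np.round(c,1),np.round(s,1),round((a+90)%180-90,2)
def clean(p): # drop isolated points
    from scipy.spatial import cKDTree
    n=[len(i) for i in cKDTree(p[:,:2]).query_ball_point(p[:,:2],.006)]
    return p[np.array(n)>6]
E
python3 - <<'E'
from meas import *
from scipy.optimize import least_squares
for n in("top","side"):
    c=np.load(n+"0.npz"); W=pts(c); f=c["frame"].astype(int); hsv=cv2.cvtColor(c["frame"],cv2.COLOR_RGB2HSV)
    def sel(x0,x1,y0,y1,z0,z1): 
        with np.errstate(invalid='ignore'): return (W[...,0]>x0)&(W[...,0]<x1)&(W[...,1]>y0)&(W[...,1]<y1)&(W[...,2]>z0)&(W[...,2]<z1)
    for nm,b in dict(rackbody=(.48,.64,-.39,-.2,.042,.056),rackany=(.46,.64,-.39,-.2,.02,.12),handle=(.48,.64,-.39,-.2,.1,.12),
       plate=(.45,.67,-.06,.27,.003,.010),rails=(.45,.64,-.02,.2,.027,.033),head=(.45,.68,.05,.25,.155,.175),latch=(.45,.68,-.1,.1,.04,.056),peg=(.45,.65,-.1,.1,.075,.11)).items():
        m=sel(*b)
        if nm=='plate': m&=(f.sum(-1)>270)
        p=W[m]; p=clean(p) if len(p) else p
        print(n,nm,len(p), rect(p) if len(p)>5 else p, np.round(np.median(p[:,2])*1000,1) if len(p) else '')
    for d in [("stain",(.6,.75,-.25,-.13,.05,.13)),("wash",(.6,.75,-.4,-.28,.05,.13)),("jar",(.3,.45,-.16,-.02,.05,.1)),("tray",(.25,.4,-.34,-.14,.035,.06))]:
        p=W[sel(*d[1])]; print(n,d[0],len(p),rect(p) if len(p)>5 else '')
t=np.load("top0.npz")["frame"]; s=np.load("side0.npz")["frame"]
a=cv2.resize(t[185:265,120:380],None,fx=3,fy=3,interpolation=2); b=cv2.resize(s[205:455,220:350],None,fx=2.2,fy=2.2)[:300]
im=np.zeros((540,790,3),np.uint8); im[:240,:780]=a; im[245:245+min(295,b.shape[0]),:b.shape[1]]=b[:295]
b2=cv2.resize(s[310:450,240:330],None,fx=2.1,fy=2.1); im[245:245+b2.shape[0],400:400+b2.shape[1]]=b2
cv2.imwrite("pics/crop1.png",im[...,::-1])
E
```

```text
top rackbody 993 (array([ 562.4, -293.6]), array([140.1,  65.2]), 68.42) 51.0
top rackany 1586 (array([ 562.2, -293.5]), array([140.2,  65.4]), 68.53) 52.7
top handle 87 (array([ 561.7, -293.5]), array([33.5, 12.4]), 68.72) 110.9
top plate 1801 (array([573.1,  85. ]), array([240.7, 127.8]), 89.44) 6.7
top rails 101 (array([562.4,  96.7]), array([103.8,  92.4]), 85.83) 30.5
top head 1201 (array([558.3, 148.2]), array([115.6,  52.8]), -1.07) 166.8
top latch 201 (array([581.4,  13.4]), array([108.4,  22.9]), 34.9) 48.3
top peg 35 (array([542.4, -13. ]), array([12.3, 11.7]), 44.47) 95.3
top stain 499 (array([ 661.8, -208. ]), array([137.1,  57.1]), 12.43)
top wash 386 (array([ 659.1, -316.7]), array([125.8,  52.2]), -53.42)
top jar 532 (array([373.6, -81.5]), array([60. , 56.4]), -45.48)
top tray 345 (array([ 307.6, -257.4]), array([157. , 120.6]), -87.85)
side rackbody 636 (array([ 559.7, -290.9]), array([143.8,  66.3]), 68.41) 48.7
side rackany 1493 (array([ 559.7, -290.3]), array([146.6,  66.7]), 68.05) 49.8
side handle 68 (array([ 560.9, -289.2]), array([32.7, 13.1]), 67.74) 107.7
side plate 1591 (array([555. ,  87.6]), array([242.9, 104.7]), 88.14) 5.4
side rails 174 (array([556.6, 148.5]), array([108.3,  62.5]), -2.88) 30.0
side head 1670 (array([557.3, 152.3]), array([116.1,  54.1]), -1.05) 164.4
side latch 298 (array([578.9,  17.8]), array([105.8,  20.4]), 30.72) 45.3
side peg 67 (array([540.4,  -9.1]), array([15.2, 12.6]), -88.74) 90.6
side stain 612 (array([ 663.7, -215.1]), array([140.1,  47.7]), 35.65)
side wash 386 (array([ 678.3, -335.8]), array([52. , 46.1]), 13.45)
side jar 668 (array([373.4, -76.4]), array([59.4, 59.1]), 64.08)
side tray 446 (array([ 308.2, -253.3]), array([162.9, 117.1]), -89.17)
```

View pics/crop1.png

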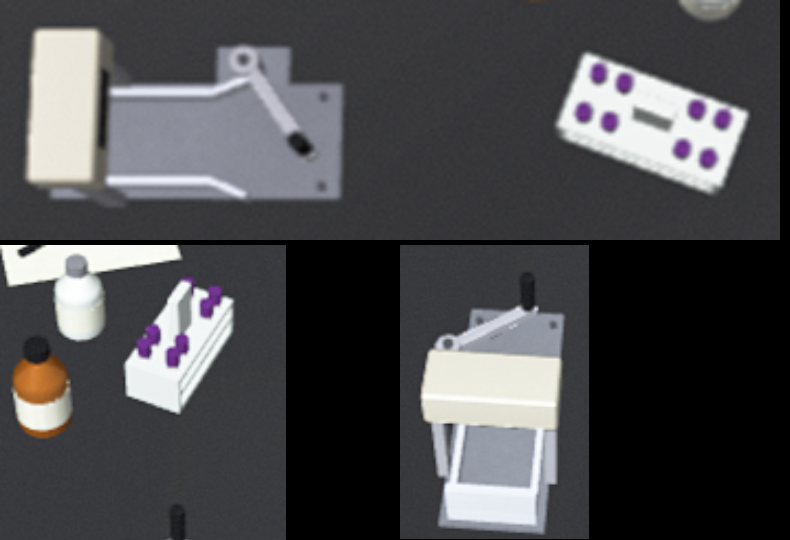

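The crop confirms the white rack, with closed end walls and a handle, at about (337,226) in the top view. The latch is at roughly 0.6 rad, so it must be opened first. Estimates in mm, averaged over both cameras:
- **Dock:** origin (556,50.5), x-axis at 88.9°
- **Peg:** (541.5,-11)
- **Pivot:** (616,39)
- **Rack:** (561.5,-291.5), yaw 68.4°

Next move: go above the peg.

Emit:
arm_command([
  {"tx":0.502,"ty":-0.421,"tz":0.06,"wz":-68,"jaw":1},
  {"tx":0.502,"ty":-0.421,"tz":0.06,"wz":-68,"jaw":1},
  {"tx":0.502,"ty":-0.421,"tz":0.06,"wz":-68,"jaw":1},
  {"tx":0.502,"ty":-0.421,"tz":0.06,"wz":-68,"jaw":1},
  {"tx":0.502,"ty":-0.421,"tz":0.06,"wz":-68,"jaw":1},
  {"tx":0.502,"ty":-0.421,"tz":0.06,"wz":-68,"jaw":1},
  {"tx":0.502,"ty":-0.421,"tz":0.06,"wz":-68,"jaw":1},
  {"tx":0.502,"ty":-0.421,"tz":0.06,"wz":-68,"jaw":1},
  {"tx":0.502,"ty":-0.421,"tz":0.06,"wz":-68,"jaw":1},
  {"tx":0.502,"ty":-0.421,"tz":0.06,"wz":-68,"jaw":1},
])

```text
schema error: expected keys wx, wy, wz, tx, ty, tz, jaw
```

All keys are required.

Emit:
arm_command([
  {"wx":0,"wy":0,"wz":-68,"tx":0.502,"ty":-0.421,"tz":0.06,"jaw":1},
  {"wx":0,"wy":0,"wz":-68,"tx":0.502,"ty":-0.421,"tz":0.06,"jaw":1},
  {"wx":0,"wy":0,"wz":-68,"tx":0.502,"ty":-0.421,"tz":0.06,"jaw":1},
  {"wx":0,"wy":0,"wz":-68,"tx":0.502,"ty":-0.421,"tz":0.06,"jaw":1},
  {"wx":0,"wy":0,"wz":-68,"tx":0.502,"ty":-0.421,"tz":0.06,"jaw":1},
  {"wx":0,"wy":0,"wz":-68,"tx":0.502,"ty":-0.421,"tz":0.06,"jaw":1},
  {"wx":0,"wy":0,"wz":-68,"tx":0.502,"ty":-0.421,"tz":0.06,"jaw":1},
  {"wx":0,"wy":0,"wz":-68,"tx":0.502,"ty":-0.421,"tz":0.06,"jaw":1},
  {"wx":0,"wy":0,"wz":-68,"tx":0.502,"ty":-0.421,"tz":0.06,"jaw":1},
  {"wx":0,"wy":0,"wz":-68,"tx":0.502,"ty":-0.421,"tz":0.06,"jaw":1},
])

```text
t: 2.75
position: [0.5268, -0.038, 0.1744]
ee_rot: [0.714, 0.7, 0.0, 0.0]
force: [0.6, -0.5, 0.2]
opening: 0.0858
grasp_force: 0.0
```

Emit:
arm_command([
  {"wx":0,"wy":0,"wz":0,"tx":0.012,"ty":0.006,"tz":0.0,"jaw":1},
  {"wx":0,"wy":0,"wz":0,"tx":0.012,"ty":0.006,"tz":0.0,"jaw":1},
])

```text
t: 3.0
position: [0.5321, -0.0271, 0.1741]
ee_rot: [0.713, 0.701, -0.0, -0.0]
force: [-1.1, -1.4, -0.2]
opening: 0.0855
grasp_force: 0.0
```

```bash
python3 - <<'E'
from h import *
s=ctrl.sense();print(s["t"],s["position"],np.abs(s["dq"]).max())
E
```

```text
3.0 [ 0.53209425 -0.02711205  0.17413788] 0.04334993554378689
```

Emit:
arm_command([
  {"wx":0,"wy":0,"wz":0,"tx":0.016,"ty":0.0095,"tz":0.03,"jaw":1},
  {"wx":0,"wy":0,"wz":0,"tx":0.016,"ty":0.0095,"tz":0.08,"jaw":1},
  {"wx":0,"wy":0,"wz":0,"tx":0.016,"ty":0.0095,"tz":0.114,"jaw":1},
  {"wx":0,"wy":0,"wz":0,"tx":0.016,"ty":0.0095,"tz":0.114,"jaw":0},
  {"wx":0,"wy":0,"wz":0,"tx":0.016,"ty":0.0095,"tz":0.114,"jaw":0},
  {"wx":0,"wy":0,"wz":0,"tx":0.016,"ty":0.0095,"tz":0.114,"jaw":0},
  {"wx":0,"wy":0,"wz":0,"tx":0.016,"ty":0.0095,"tz":0.114,"jaw":0},
])

```text
t: 3.88
position: [0.5423, -0.0123, 0.0616]
ee_rot: [0.714, 0.701, 0.0, 0.001]
force: [-7.7, -5.1, 14.8]
opening: 0.0129
grasp_force: 52.1
```

Emit:
arm_command([
  {"wx":0,"wy":0,"wz":0,"tx":-0.009,"ty":0.007,"tz":0,"jaw":0},
  {"wx":0,"wy":0,"wz":0,"tx":-0.0186,"ty":0.0176,"tz":0,"jaw":0},
  {"wx":0,"wy":0,"wz":0,"tx":-0.026,"ty":0.029,"tz":0,"jaw":0},
  {"wx":0,"wy":0,"wz":0,"tx":-0.032,"ty":0.041,"tz":0,"jaw":0},
  {"wx":0,"wy":0,"wz":0,"tx":-0.036,"ty":0.054,"tz":0,"jaw":0},
  {"wx":0,"wy":0,"wz":0,"tx":-0.0378,"ty":0.067,"tz":0,"jaw":0},
  {"wx":0,"wy":0,"wz":0,"tx":-0.0378,"ty":0.079,"tz":0,"jaw":0},
  {"wx":0,"wy":0,"wz":0,"tx":-0.0366,"ty":0.0895,"tz":0,"jaw":0},
  {"wx":0,"wy":0,"wz":0,"tx":-0.0345,"ty":0.099,"tz":0,"jaw":0},
  {"wx":0,"wy":0,"wz":0,"tx":-0.0345,"ty":0.099,"tz":0,"jaw":0},
])

```text
t: 5.12
position: [0.6419, -0.0505, 0.0613]
ee_rot: [0.714, 0.7, 0.0, 0.002]
force: [2.9, -5.4, 0.6]
opening: 0.0126
grasp_force: 59.5
```

Emit:
arm_command([
  {"wx":0,"wy":0,"wz":0,"tx":0,"ty":0,"tz":0,"jaw":0.5},
  {"wx":0,"wy":0,"wz":0,"tx":0,"ty":0,"tz":0,"jaw":0.5},
  {"wx":0,"wy":0,"wz":0,"tx":0,"ty":0,"tz":-0.045,"jaw":0.5},
  {"wx":0,"wy":0,"wz":0,"tx":0,"ty":0,"tz":-0.105,"jaw":0.5},
  {"wx":0,"wy":0,"wz":5,"tx":-0.04,"ty":-0.015,"tz":-0.13,"jaw":1},
  {"wx":0,"wy":0,"wz":10,"tx":-0.095,"ty":-0.03,"tz":-0.13,"jaw":1},
  {"wx":0,"wy":0,"wz":15,"tx":-0.15,"ty":-0.045,"tz":-0.13,"jaw":1},
  {"wx":0,"wy":0,"wz":20.5,"tx":-0.205,"ty":-0.06,"tz":-0.13,"jaw":1},
  {"wx":0,"wy":0,"wz":20.5,"tx":-0.2425,"ty":-0.0757,"tz":-0.13,"jaw":1},
  {"wx":0,"wy":0,"wz":20.5,"tx":-0.2425,"ty":-0.0757,"tz":-0.13,"jaw":1},
])

```text
t: 6.38
position: [0.5578, -0.2935, 0.1901]
ee_rot: [0.829, 0.56, -0.001, 0.0]
force: [0.3, 0.5, 1.0]
opening: 0.0858
grasp_force: 0.0
```

```bash
cat > rel.py <<'E'
# usage: rel.py x y z yaw -> tool-axis shift from the measured pose
import sys
from h import *
s=ctrl.sense(); r=R.from_quat(s["ee_rot"]); x,y,z,a=map(float,sys.argv[1:])
M=r.as_matrix(); yaw=np.degrees(np.arctan2(M[1,0],M[0,0]))
print("t",s["t"],"pos",s["position"].round(4),"yaw",yaw.round(2),"shift",(M.T@(np.r_[x,y,z]-s["position"])).round(4),"wz",round(yaw-a,2))
E
python3 - <<'E'
from meas import *
c=cap("top"); W=pts(c)
with np.errstate(invalid='ignore'):
  p=W[(W[...,0]>.58)&(W[...,0]<.7)&(W[...,1]>-.1)&(W[...,1]<0.02)&(W[...,2]>.085)&(W[...,2]<.11)]
print(len(p),np.median(p,0),"expected peg ~.644,-.048")
E
python3 rel.py .5615 -.2915 .080 68.4
```

```text
35 [ 0.64104425 -0.04815079  0.09406031] expected peg ~.644,-.048
t 6.425 pos [ 0.5592 -0.2906  0.1903] yaw 68.3 shift [1.000e-04 2.500e-03 1.103e-01] wz -0.1
```

Emit:
arm_command([
  {"wx":0,"wy":0,"wz":0,"tx":0,"ty":0.002,"tz":0.04,"jaw":1},
  {"wx":0,"wy":0,"wz":0,"tx":0,"ty":0.002,"tz":0.08,"jaw":1},
  {"wx":0,"wy":0,"wz":0,"tx":0,"ty":0.002,"tz":0.108,"jaw":1},
  {"wx":0,"wy":0,"wz":0,"tx":0,"ty":0.002,"tz":0.108,"jaw":0},
  {"wx":0,"wy":0,"wz":0,"tx":0,"ty":0.002,"tz":0.108,"jaw":0},
  {"wx":0,"wy":0,"wz":0,"tx":0,"ty":0.002,"tz":0.108,"jaw":0},
  {"wx":0,"wy":0,"wz":0,"tx":0,"ty":0.002,"tz":0.108,"jaw":0},
])

```text
t: 7.3
position: [0.5626, -0.2902, 0.0835]
ee_rot: [0.827, 0.562, 0.0, 0.001]
force: [-0.3, -0.8, -0.1]
opening: 0.0122
grasp_force: 0.0
```

```bash
python3 rel.py .5535 -.105 .15 88.93
```

```text
t 7.3 pos [ 0.5626 -0.2902  0.0835] yaw 68.46 shift [ 0.1689 -0.0763 -0.0667] wz -20.47
```

Emit:
arm_command([
  {"wx":0,"wy":0,"wz":0,"tx":0,"ty":0,"tz":0,"jaw":0},
  {"wx":0,"wy":0,"wz":0,"tx":0,"ty":0,"tz":0,"jaw":0},
  {"wx":0,"wy":0,"wz":0,"tx":0,"ty":0,"tz":-0.01,"jaw":0},
  {"wx":0,"wy":0,"wz":0,"tx":0,"ty":0,"tz":-0.03,"jaw":0},
  {"wx":0,"wy":0,"wz":-5,"tx":0.035,"ty":-0.016,"tz":-0.03,"jaw":0},
  {"wx":0,"wy":0,"wz":-10,"tx":0.08,"ty":-0.036,"tz":-0.03,"jaw":0},
  {"wx":0,"wy":0,"wz":-15,"tx":0.125,"ty":-0.056,"tz":-0.03,"jaw":0},
  {"wx":0,"wy":0,"wz":-20.5,"tx":0.169,"ty":-0.076,"tz":-0.03,"jaw":0},
  {"wx":0,"wy":0,"wz":-20.5,"tx":0.169,"ty":-0.076,"tz":-0.03,"jaw":0},
  {"wx":0,"wy":0,"wz":-20.5,"tx":0.169,"ty":-0.076,"tz":-0.03,"jaw":0},
])

```text
t: 8.55
position: [0.5535, -0.1056, 0.1131]
ee_rot: [0.714, 0.7, -0.0, 0.001]
force: [0.1, -0.1, -2.7]
opening: 0.0106
grasp_force: 59.0
```

```bash
python3 - <<'E'
from meas import *
for n in("top","side"):
    c=cap(n); W=pts(c)
    cv2.imwrite(f"pics/{n}1.png",c["frame"][...,::-1])
    def sel(x0,x1,y0,y1,z0,z1):
        with np.errstate(invalid='ignore'): return (W[...,0]>x0)&(W[...,0]<x1)&(W[...,1]>y0)&(W[...,1]<y1)&(W[...,2]>z0)&(W[...,2]<z1)
    p=clean(W[sel(.48,.63,-.2,0,.06,.092)]); print(n,rect(p),np.median(p[:,2]))
    p=clean(W[sel(.45,.68,.05,.25,.155,.175)]);print(n,"head",rect(p))
E
python3 rel.py .5564 .070 .088 88.93
```

```text
top (array([ 553.2, -153.6]), array([64.6, 52.4]), -0.52) 0.08089614036976078
top head (array([558.1, 148.6]), array([115.9,  52. ]), -1.44)
side (array([ 552.4, -100.6]), array([131.9,  64.7]), 89.09) 0.07774860669207562
side head (array([557.5, 152.6]), array([116.5,  52.5]), -0.76)
t 8.65 pos [ 0.5534 -0.1066  0.1127] yaw 88.81 shift [ 0.1767 -0.0007  0.0245] wz -0.12
```

View pics/side1.png

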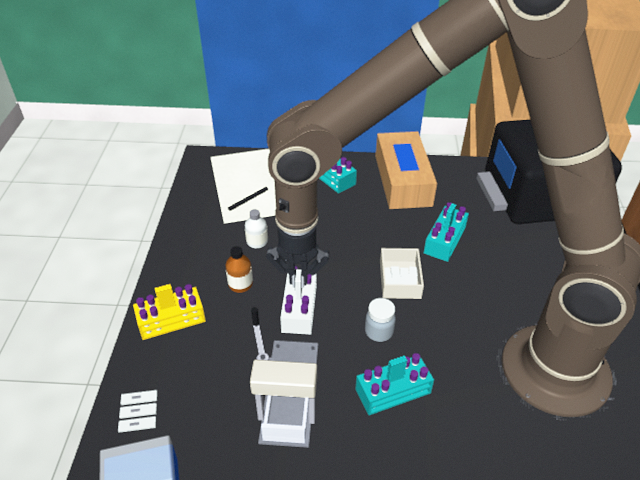

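Emit:
arm_command([
  {"wx":0,"wy":0,"wz":0,"tx":0.02,"ty":-0.0007,"tz":0.01,"jaw":0},
  {"wx":0,"wy":0,"wz":0,"tx":0.05,"ty":-0.0007,"tz":0.0195,"jaw":0},
  {"wx":0,"wy":0,"wz":0,"tx":0.08,"ty":-0.0007,"tz":0.0195,"jaw":0},
  {"wx":0,"wy":0,"wz":0,"tx":0.105,"ty":-0.0007,"tz":0.0195,"jaw":0},
  {"wx":0,"wy":0,"wz":0,"tx":0.12,"ty":-0.0007,"tz":0.0195,"jaw":0},
  {"wx":0,"wy":0,"wz":0,"tx":0.135,"ty":-0.0007,"tz":0.0195,"jaw":0},
  {"wx":0,"wy":0,"wz":0,"tx":0.15,"ty":-0.0007,"tz":0.0195,"jaw":0},
  {"wx":0,"wy":0,"wz":0,"tx":0.163,"ty":-0.0007,"tz":0.0195,"jaw":0},
  {"wx":0,"wy":0,"wz":0,"tx":0.174,"ty":-0.0007,"tz":0.0195,"jaw":0},
  {"wx":0,"wy":0,"wz":0,"tx":0.174,"ty":-0.0007,"tz":0.0195,"jaw":0},
])

```text
t: 9.9
position: [0.5558, 0.0702, 0.0928]
ee_rot: [0.713, 0.701, 0.0, -0.0]
force: [0.5, -0.6, -1.9]
opening: 0.0112
grasp_force: 58.9
```

```bash
python3 rel.py .5564 .070 .088 88.93
```

```text
t 9.9 pos [0.5558 0.0702 0.0928] yaw 89.05 shift [-0.0002  0.0006  0.0048] wz 0.12
```

Emit:
arm_command([
  {"wx":0,"wy":0,"wz":0,"tx":0,"ty":0,"tz":0.003,"jaw":0},
  {"wx":0,"wy":0,"wz":0,"tx":0,"ty":0,"tz":0.003,"jaw":0.4},
  {"wx":0,"wy":0,"wz":0,"tx":0,"ty":0,"tz":0.003,"jaw":0.4},
  {"wx":0,"wy":0,"wz":0,"tx":0,"ty":0,"tz":-0.02,"jaw":0.4},
  {"wx":0,"wy":0,"wz":0,"tx":0,"ty":0,"tz":-0.065,"jaw":0.4},
  {"wx":0,"wy":0,"wz":0,"tx":-0.04,"ty":0,"tz":-0.09,"jaw":0},
  {"wx":0,"wy":0,"wz":0,"tx":-0.1,"ty":0,"tz":-0.09,"jaw":0},
  {"wx":0,"wy":0,"wz":0,"tx":-0.11,"ty":0,"tz":-0.06,"jaw":0},
  {"wx":0,"wy":0,"wz":0,"tx":-0.11,"ty":0,"tz":-0.01,"jaw":0},
  {"wx":0,"wy":0,"wz":0,"tx":-0.11,"ty":0,"tz":0.0,"jaw":0},
])

```text
t: 11.15
position: [0.5518, -0.0414, 0.0905]
ee_rot: [0.714, 0.7, -0.002, -0.002]
force: [1.3, 0.2, 0.6]
opening: 0.0002
grasp_force: 0.0
```

```bash
python3 - <<'E'
from meas import *
for n in("top","side"):
    c=cap(n); W=pts(c)
    with np.errstate(invalid='ignore'):
      S=(W[...,0]>.5)&(W[...,0]<.61)&(W[...,1]>-.02)&(W[...,1]<.16)&(W[...,2]>.05)&(W[...,2]<.062)
    p=clean(W[S]); print(n,rect(p),np.median(p[:,2]), p[:,1].min())
E
python3 rel.py .556 -.035 .030 88.93
```

```text
top (array([544.2, 111.7]), array([89.1, 54.7]), -7.64) 0.057251669156460405 0.08615333425023292
side (array([556.2,  76.9]), array([165.8, 106.7]), 89.88) 0.054640595385067936 -0.005976142921968797
t 11.25 pos [ 0.5534 -0.0406  0.0925] yaw 88.99 shift [0.0056 0.0026 0.0625] wz 0.06
```

Emit:
arm_command([
  {"wx":0,"wy":0,"wz":0,"tx":0,"ty":0.002,"tz":0.03,"jaw":0},
  {"wx":0,"wy":0,"wz":0,"tx":0,"ty":0.0025,"tz":0.0605,"jaw":0},
  {"wx":0,"wy":0,"wz":0,"tx":0.01,"ty":0.0025,"tz":0.0605,"jaw":0},
  {"wx":0,"wy":0,"wz":0,"tx":0.02,"ty":0.0025,"tz":0.0605,"jaw":0},
  {"wx":0,"wy":0,"wz":0,"tx":0.03,"ty":0.0025,"tz":0.0605,"jaw":0},
  {"wx":0,"wy":0,"wz":0,"tx":0.04,"ty":0.0025,"tz":0.0605,"jaw":0},
  {"wx":0,"wy":0,"wz":0,"tx":0.05,"ty":0.0025,"tz":0.0605,"jaw":0},
  {"wx":0,"wy":0,"wz":0,"tx":0.06,"ty":0.0025,"tz":0.0605,"jaw":0},
  {"wx":0,"wy":0,"wz":0,"tx":0.07,"ty":0.0025,"tz":0.0605,"jaw":0},
])

```text
t: 12.38
position: [0.5578, 0.0294, 0.0324]
ee_rot: [0.714, 0.701, 0.0, 0.0]
force: [1.6, -3.9, 2.4]
opening: 0.0001
grasp_force: 2.1
```

```bash
python3 - <<'E'
from meas import *
c=cap("side");cv2.imwrite("pics/side2.png",cv2.resize(c["frame"][230:450,200:370],None,fx=2.6,fy=2.6)[...,::-1])
s=ctrl.sense();print(s["position"],s["force"])
E
```

```text
[0.55773703 0.03148677 0.03238325] [ 2.15122282 -2.22605151  1.4943608 ]
```

View pics/side2.png

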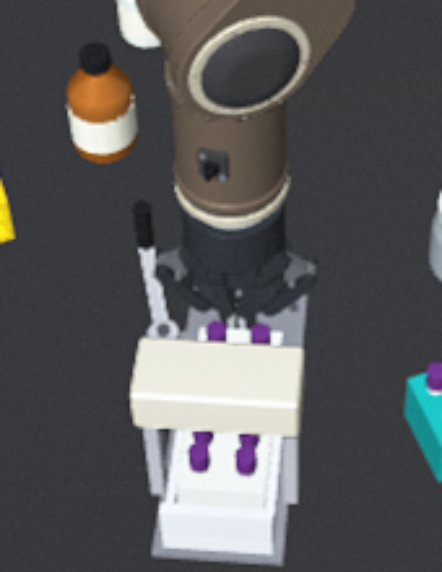

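The rack is straight in the channel under the head, with its front caps at crop (200,455) and (246,460). The latch is clear at (145,220) and a gap of about 1–2 cm to the stop remains. I push on gently.

Emit:
arm_command([
  {"wx":0,"wy":0,"wz":0,"tx":0.002,"ty":0,"tz":0,"jaw":0},
  {"wx":0,"wy":0,"wz":0,"tx":0.004,"ty":0,"tz":0,"jaw":0},
  {"wx":0,"wy":0,"wz":0,"tx":0.006,"ty":0,"tz":0,"jaw":0},
  {"wx":0,"wy":0,"wz":0,"tx":0.008,"ty":0,"tz":0,"jaw":0},
  {"wx":0,"wy":0,"wz":0,"tx":0.01,"ty":0,"tz":0,"jaw":0},
])

```text
t: 13.05
position: [0.5577, 0.0393, 0.0322]
ee_rot: [0.714, 0.701, 0.0, -0.0]
force: [0.7, -2.8, -0.2]
opening: 0.0003
grasp_force: 1.2
```

Emit:
arm_command([
  {"wx":0,"wy":0,"wz":0,"tx":0.0015,"ty":0,"tz":0,"jaw":0},
  {"wx":0,"wy":0,"wz":0,"tx":0.003,"ty":0,"tz":0,"jaw":0},
  {"wx":0,"wy":0,"wz":0,"tx":0.004,"ty":0,"tz":0,"jaw":0},
])

```text
t: 13.42
position: [0.5577, 0.042, 0.0322]
ee_rot: [0.714, 0.7, -0.001, 0.0]
force: [0.4, -6.9, 1.3]
opening: 0.0002
grasp_force: 3.5
```

Emit:
arm_command([
  {"wx":0,"wy":0,"wz":0,"tx":0.001,"ty":0,"tz":0,"jaw":0},
  {"wx":0,"wy":0,"wz":0,"tx":0.002,"ty":0,"tz":0,"jaw":0},
])

```text
t: 13.68
position: [0.5576, 0.042, 0.0322]
ee_rot: [0.714, 0.7, -0.002, 0.001]
force: [0.5, -11.4, 2.7]
opening: -0.0001
grasp_force: 5.9
```

Emit:
arm_command([
  {"wx":0,"wy":0,"wz":0,"tx":0.002,"ty":0,"tz":0,"jaw":0},
  {"wx":0,"wy":0,"wz":0,"tx":0.002,"ty":0,"tz":0,"jaw":0},
  {"wx":0,"wy":0,"wz":0,"tx":-0.03,"ty":0,"tz":0,"jaw":0},
  {"wx":0,"wy":0,"wz":0,"tx":-0.06,"ty":0,"tz":-0.02,"jaw":0},
  {"wx":0,"wy":0,"wz":0,"tx":-0.08,"ty":0,"tz":-0.07,"jaw":0},
  {"wx":0,"wy":0,"wz":0,"tx":-0.09,"ty":0,"tz":-0.12,"jaw":0.5},
  {"wx":0,"wy":0,"wz":0,"tx":-0.092,"ty":0.05,"tz":-0.12,"jaw":1},
  {"wx":0,"wy":0,"wz":0,"tx":-0.092,"ty":0.0835,"tz":-0.12,"jaw":1},
  {"wx":0,"wy":0,"wz":0,"tx":-0.092,"ty":0.0835,"tz":-0.12,"jaw":1},
])

```text
t: 14.8
position: [0.641, -0.0472, 0.1518]
ee_rot: [0.713, 0.701, 0.001, -0.0]
force: [-0.6, -1.2, -0.4]
opening: 0.0724
grasp_force: 0.0
```

```bash
cat > chk.py <<'E'
from meas import *
import sys
n=sys.argv[1]
for cam in("top","side"):
    c=cap(cam); W=pts(c)
    cv2.imwrite(f"pics/{cam}{n}.png",c["frame"][...,::-1])
    def sel(x0,x1,y0,y1,z0,z1):
        with np.errstate(invalid='ignore'): return (W[...,0]>x0)&(W[...,0]<x1)&(W[...,1]>y0)&(W[...,1]<y1)&(W[...,2]>z0)&(W[...,2]<z1)
    for nm,b in dict(rack=(.515,.6,.03,.25,.05,.060),peg=(.45,.7,-.1,.08,.085,.105)).items():
        p=W[sel(*b)]; p=clean(p) if len(p) else p
        print(cam,nm,len(p),rect(p) if len(p)>5 else '',np.round([p[:,1].min(),p[:,1].max()],4) if len(p) else '')
    for t in("stain_bottle","slide_jar","wash_bottle","card_tray","rack_grip"):
        print(t,[(np.round(d["centre"]),round(d["confidence"],2)) for d in ctrl.landmark_of(t,cam)[:1]])
E
python3 chk.py 3; python3 rel.py .6419 -.0505 .061 88.93
```

```text
top rack 396 (array([556.9, 111.7]), array([66.5, 65.6]), 89.02) [0.0789 0.1452]
top peg 0  
stain_bottle [(array([294., 174.]), 0.74)]
slide_jar [(array([252., 303.]), 0.55)]
wash_bottle [(array([359., 178.]), 0.83)]
card_tray [(array([319., 325.]), 0.6)]
rack_grip [(array([246., 107.]), 0.96)]
side rack 824 (array([557.6, 168.3]), array([79.1, 71.4]), -1.3) [0.1324 0.2044]
side peg 42 (array([641.2, -43.1]), array([14.4, 13.1]), 60.32) [-0.0521 -0.0368]
stain_bottle [(array([240., 285.]), 0.67)]
slide_jar [(array([378., 331.]), 0.88)]
wash_bottle []
card_tray [(array([402., 278.]), 0.55)]
rack_grip [(array([398., 361.]), 0.91)]
t 15.4 pos [ 0.6395 -0.0485  0.1524] yaw 88.96 shift [-0.0019  0.0024  0.0914] wz 0.03
```

View pics/side3.png

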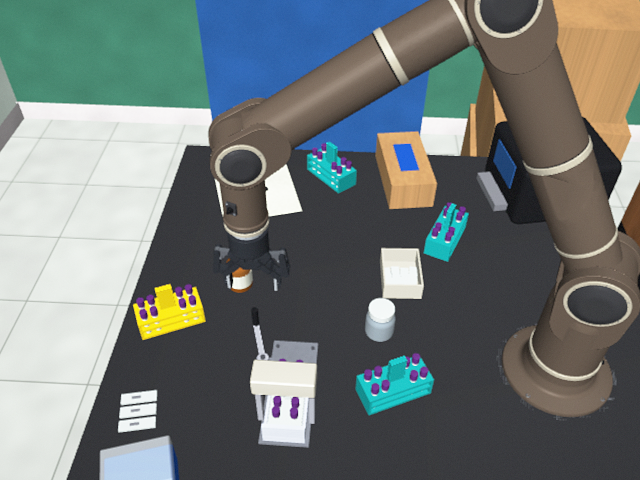

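The rack sits against the stop: the pad stalled at y=0.042 and the front caps are by the back wall at (276-297,400-412). The latch peg is at (255,318). Next I grip the peg.

Emit:
arm_command([
  {"wx":0,"wy":0,"wz":0,"tx":0.001,"ty":0.002,"tz":0.03,"jaw":1},
  {"wx":0,"wy":0,"wz":0,"tx":0.001,"ty":0.002,"tz":0.07,"jaw":1},
  {"wx":0,"wy":0,"wz":0,"tx":0.001,"ty":0.002,"tz":0.09,"jaw":1},
  {"wx":0,"wy":0,"wz":0,"tx":0.001,"ty":0.002,"tz":0.09,"jaw":0},
  {"wx":0,"wy":0,"wz":0,"tx":0.001,"ty":0.002,"tz":0.09,"jaw":0},
  {"wx":0,"wy":0,"wz":0,"tx":0.001,"ty":0.002,"tz":0.09,"jaw":0},
  {"wx":0,"wy":0,"wz":0,"tx":0.001,"ty":0.002,"tz":0.09,"jaw":0},
  {"wx":0,"wy":0,"wz":0,"tx":0.001,"ty":0.002,"tz":0.09,"jaw":0},
])

```text
t: 16.4
position: [0.6423, -0.0475, 0.0635]
ee_rot: [0.714, 0.701, 0.0, 0.001]
force: [-1.4, 0.2, 6.3]
opening: 0.0118
grasp_force: 58.4
```

Emit:
arm_command([
  {"wx":0,"wy":0,"wz":0,"tx":-0.003,"ty":-0.012,"tz":0,"jaw":0},
  {"wx":0,"wy":0,"wz":0,"tx":-0.004,"ty":-0.024,"tz":0,"jaw":0},
  {"wx":0,"wy":0,"wz":0,"tx":-0.0035,"ty":-0.035,"tz":0,"jaw":0},
  {"wx":0,"wy":0,"wz":0,"tx":-0.002,"ty":-0.046,"tz":0,"jaw":0},
  {"wx":0,"wy":0,"wz":0,"tx":0.0015,"ty":-0.057,"tz":0,"jaw":0},
  {"wx":0,"wy":0,"wz":0,"tx":0.006,"ty":-0.0675,"tz":0,"jaw":0},
  {"wx":0,"wy":0,"wz":0,"tx":0.0115,"ty":-0.077,"tz":0,"jaw":0},
  {"wx":0,"wy":0,"wz":0,"tx":0.0185,"ty":-0.086,"tz":0,"jaw":0},
])

```text
t: 17.4
position: [0.5567, -0.0278, 0.0634]
ee_rot: [0.714, 0.7, 0.001, 0.001]
force: [1.8, -2.5, 9.2]
opening: 0.0126
grasp_force: 60.1
```

```bash
python3 rel.py .5258 .0411 .061 88.93
```

```text
t 17.4 pos [ 0.5567 -0.0278  0.0634] yaw 88.9 shift [ 0.0683 -0.0323  0.0023] wz -0.03
```

Emit:
arm_command([
  {"wx":0,"wy":0,"wz":0,"tx":0.008,"ty":-0.0078,"tz":0,"jaw":0},
  {"wx":0,"wy":0,"wz":0,"tx":0.017,"ty":-0.015,"tz":0,"jaw":0},
  {"wx":0,"wy":0,"wz":0,"tx":0.027,"ty":-0.0205,"tz":0,"jaw":0},
  {"wx":0,"wy":0,"wz":0,"tx":0.037,"ty":-0.025,"tz":0,"jaw":0},
  {"wx":0,"wy":0,"wz":0,"tx":0.046,"ty":-0.028,"tz":0,"jaw":0},
  {"wx":0,"wy":0,"wz":0,"tx":0.054,"ty":-0.0296,"tz":0,"jaw":0},
  {"wx":0,"wy":0,"wz":0,"tx":0.061,"ty":-0.0304,"tz":0,"jaw":0},
  {"wx":0,"wy":0,"wz":0,"tx":0.067,"ty":-0.0306,"tz":0,"jaw":0},
])

```text
t: 18.4
position: [0.5266, 0.039, 0.0632]
ee_rot: [0.714, 0.7, -0.0, 0.001]
force: [-1.0, -7.4, 12.4]
opening: 0.0123
grasp_force: 60.5
```

Continue until the latch's stop resists.

Emit:
arm_command([
  {"wx":0,"wy":0,"wz":0,"tx":0.002,"ty":0,"tz":0,"jaw":0},
  {"wx":0,"wy":0,"wz":0,"tx":0.004,"ty":0,"tz":0,"jaw":0},
  {"wx":0,"wy":0,"wz":0,"tx":0.004,"ty":0,"tz":0,"jaw":0},
])

```text
t: 18.77
position: [0.5265, 0.0449, 0.0632]
ee_rot: [0.713, 0.701, 0.0, 0.0]
force: [-1.3, 0.6, 10.6]
opening: 0.012
grasp_force: 60.4
```

Emit:
arm_command([
  {"wx":0,"wy":0,"wz":0,"tx":0.002,"ty":0,"tz":0,"jaw":0},
  {"wx":0,"wy":0,"wz":0,"tx":0.003,"ty":0,"tz":0,"jaw":0},
  {"wx":0,"wy":0,"wz":0,"tx":0.004,"ty":0,"tz":0,"jaw":0},
])

```text
t: 19.15
position: [0.5265, 0.0469, 0.0632]
ee_rot: [0.714, 0.7, -0.001, 0.001]
force: [-2.1, -6.0, 12.6]
opening: 0.0124
grasp_force: 60.5
```

```bash
python3 - <<'E'
from meas import *
out=[]
for n in("top","side"):
    c=cap(n); W=pts(c)
    u,v=proj(c,[.556,.04,.05]).astype(int); f=c["frame"][max(0,v-45):v+45,u-55:u+55]; out.append(cv2.resize(f,(396,324),interpolation=2))
cv2.imwrite("pics/l4.png",np.hstack(out)[...,::-1])
E
```

View pics/l4.png

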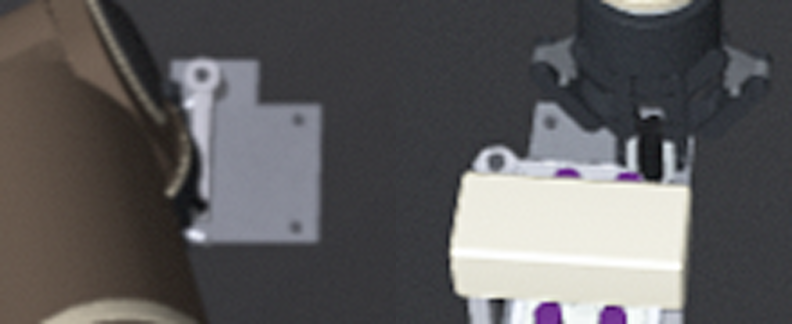

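The top view shows the bar running straight across the mouth from the pivot (202,75) to the hand. I push a little more to confirm the stop.

Emit:
arm_command([
  {"wx":0,"wy":0,"wz":0,"tx":0.003,"ty":0,"tz":0,"jaw":0},
  {"wx":0,"wy":0,"wz":0,"tx":0.004,"ty":0,"tz":0,"jaw":0},
])

```text
t: 19.5
position: [0.5265, 0.047, 0.0631]
ee_rot: [0.715, 0.699, -0.003, 0.002]
force: [-1.2, -16.9, 14.3]
opening: 0.0122
grasp_force: 60.9
```

Emit:
arm_command([
  {"wx":0,"wy":0,"wz":0,"tx":-0.003,"ty":0,"tz":0,"jaw":0},
  {"wx":0,"wy":0,"wz":0,"tx":-0.004,"ty":0,"tz":0,"jaw":0.3},
  {"wx":0,"wy":0,"wz":0,"tx":-0.004,"ty":0,"tz":0,"jaw":0.3},
  {"wx":0,"wy":0,"wz":0,"tx":-0.004,"ty":0,"tz":-0.03,"jaw":0.3},
  {"wx":0,"wy":0,"wz":0,"tx":-0.004,"ty":0,"tz":-0.08,"jaw":0.3},
  {"wx":0,"wy":0,"wz":0,"tx":-0.06,"ty":0,"tz":-0.12,"jaw":0.3},
  {"wx":0,"wy":0,"wz":0,"tx":-0.12,"ty":0,"tz":-0.13,"jaw":0.3},
  {"wx":0,"wy":0,"wz":0,"tx":-0.18,"ty":0,"tz":-0.13,"jaw":0.3},
  {"wx":0,"wy":0,"wz":0,"tx":-0.24,"ty":0,"tz":-0.13,"jaw":0.3},
  {"wx":0,"wy":0,"wz":0,"tx":-0.24,"ty":0,"tz":-0.13,"jaw":0.3},
])

```text
t: 20.75
position: [0.5209, -0.1935, 0.1914]
ee_rot: [0.716, 0.698, -0.001, -0.0]
force: [-0.7, 0.6, -0.8]
opening: 0.0259
grasp_force: 0.0
```

```bash
python3 chk.py 5; python3 - <<'E'
from h import *
t=cv2.imread("pics/top5.png");s=cv2.imread("pics/side5.png")
cv2.imwrite("pics/c5.png",np.hstack([cv2.resize(t[185:265,115:245],(520,320),interpolation=2)[:,:],cv2.resize(s[300:450,230:342],(239,320),interpolation=2)]))
E
```

```text
top rack 585 (array([556.5,  92.3]), array([106.5,  64.9]), 89.19) [0.0391 0.146 ]
top peg 32 (array([527.3,  39.7]), array([12.6, 11.9]), -12.55) [0.0336 0.0453]
stain_bottle [(array([298., 175.]), 0.51)]
slide_jar []
wash_bottle [(array([357., 180.]), 0.95)]
card_tray [(array([319., 324.]), 0.92)]
rack_grip [(array([160., 222.]), 0.85)]
side rack 849 (array([557.9, 123.6]), array([160.9,  78.8]), 89.85) [0.0432 0.2041]
side peg 47 (array([524.8,  43.2]), array([12.9, 11.9]), -59.22) [0.037  0.0506]
stain_bottle [(array([239., 283.]), 0.98)]
slide_jar [(array([378., 328.]), 0.81)]
wash_bottle [(array([258., 243.]), 0.9)]
card_tray [(array([403., 278.]), 0.82)]
rack_grip [(array([163., 287.]), 0.87)]
```

View pics/c5.png

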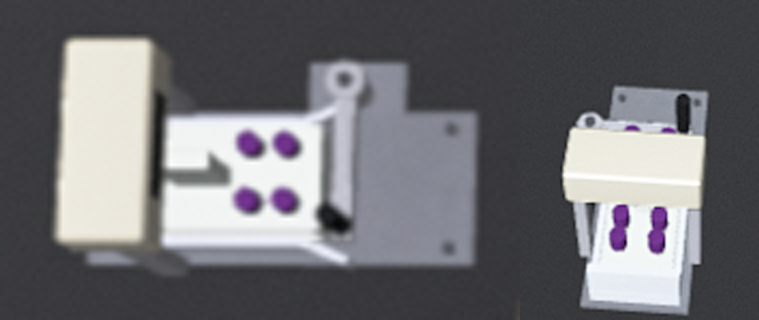

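View pics/top5.png

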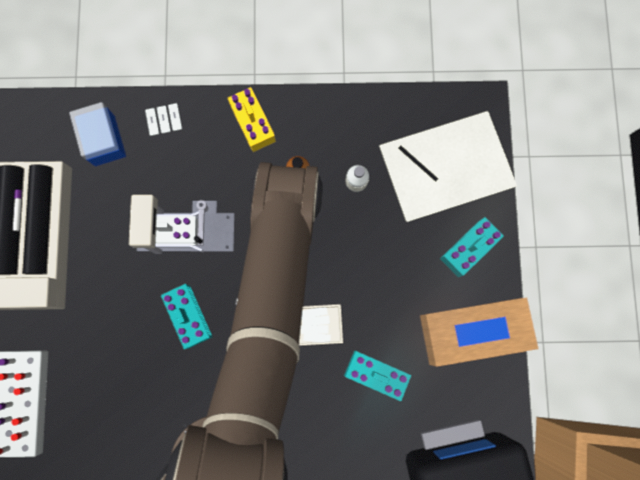

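The bar lies square across the mouth. The peg averages (526,41.4) against (525.8,41.1) predicted for shut. The rack is upright between the rails and the bystanders are where they were. Last check: rack depth from the cap tops.

```bash
python3 - <<'E'
from meas import *
for n,o in(("top",np.array([556.4,49.3])),("side",np.array([555.4,52.4]))):
    c=cap(n); W=pts(c); h=cv2.cvtColor(c["frame"],cv2.COLOR_RGB2HSV)
    with np.errstate(invalid='ignore'):
        m=(W[...,2]>.074)&(W[...,2]<.087)&(h[...,0]>125)&(h[...,0]<160)&(h[...,1]>90)&(W[...,0]>.5)&(W[...,0]<.61)&(W[...,1]>.03)&(W[...,1]<.22)
    k,l,st,ce=cv2.connectedComponentsWithStats(m.astype(np.uint8))
    for i in range(1,k):
        if st[i,4]>8:
            p=W[l==i][:,:2]*1000; q=(p.min(0)+p.max(0))/2-o; print(n,st[i,4],np.round([q@[.0187,.9998],q@[-.9998,.0187]],1))
E
```

```text
top 21 [ 40.4 -14.6]
top 22 [ 18.3 -15.3]
top 21 [39.9 18.4]
top 25 [19.1 18.8]
side 9 [ 13.1 -15. ]
side 9 [13. 19.]
side 50 [104.1 -13.7]
side 49 [101.3  20.2]
side 53 [124.3 -13.8]
side 52 [124.1  19.7]
```

```bash
python3 -c "
from station import ctrl
print(ctrl.job_done())"
```

```text
the job is handed in; nothing more can be done
None
```

The white rack is home against the dock's back stop, the latch is fully shut behind it, no bystander was seen to move, and the job was handed in at about 21 s.

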